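Push the blank out of a cable grommet

TASK

Set the cable grommet that still has its blank inside down over the slim post of the push-out stand, right down onto the foot, so that the post lifts the loose blank out through the top. Then take the blank off the post from above and lay it flat in the shallow white tray without dropping it, leaving the empty grommet down around the post.

Things in the scene. Friction and masses are not known exactly. Their poses are not given: they have to be found in the camera images.
- grommet_center (a point): The grommet that holds the blank: a loose upright grey plastic ring, 68 mm outside diameter, 24 mm high, bore 60 mm, with an inward lip at the bottom (4 mm thick, opening 49 mm) on which the blank rests loosely. It stands on the table, lip down. The point is on its axis, half-way up (12 mm above its underside); z is its axis, up. A like ring without a blank stands elsewhere on the table and is not wanted.
- blank_center (a point): The blank: a loose black plastic disc, 57 mm diameter, 14 mm thick, about 45 g, lying in the grommet on its lip, its top 6 mm below the grommet's rim. The point is at its centre, half-way up (7 mm from either face); z is its axis, up.
- post_top (a point): The push-out stand, fixed: a square aluminium foot 95 mm wide and 8 mm thick on the table, in its middle an upright steel post 30 mm in diameter that rises 48 mm above the foot. The point is the centre of the post's flat top, 56 mm above the table. The post passes the grommet's lip with 9.5 mm to spare all round. (A second stand with a low, thick post of 58 mm diameter does not fit the grommet and is not wanted.)
- tray_in (a point): The shallow white tray, fixed: 130 mm (its x) by 170 mm (its y) outside, walls 4 mm thick and 20 mm high, open at the top. The point is the centre of its inner floor, which lies about 4 mm above the table; z is up.
There are look-alikes about, which are no part of the job. Leave any red look-alike of the part that bears blank_center alone.

How it is judged:
By the outcome, as a careful person would: the job done as asked, in the order asked, and still so for the second after the job is handed in, with the robot touching nothing.
It also fails if it takes over 59 s, if anything falls off the work surface, if the arm or the gripper's body presses on something with over 40 N, if the wrist force passes 120 N, or if a joint passes its speed limit or range.

ROBOT

A 7-joint arm with a two-finger parallel gripper is mounted at the origin on the work surface. World frame = base frame: x ahead of the robot, y to its left, z up, the work surface at z = 0. Lengths are in m, angles in rad, forces in N, time in s.
With the tool pointing down it reaches from about 0.4 to 0.875 m from the base axis. Payload 4.4 kg.
Tool frame: the origin (TCP) lies between the finger pads; the fingertips stand r.tip_extent ahead of it and the grasp point (between the pads) lies 3 mm ahead of it (r.tip_extent is the distance from the TCP to the fingertips, in m); z points along the fingers, x is the direction in which the jaws open and shut, and the axes are right-handed (so a half turn about z gives the same grasp; the last joint's range is limited). The gripper opens to 85 mm and grips with 20 to 120 N. Pads are 22 mm wide; open, the fingers measure 114 mm over their backs; the gripper's body (76 mm by 85 mm) begins 54 mm behind the grasp point. The pads swing forward as they close: fully open they stand 13 mm farther back than shut.
Start: joints at [1.167, 0.628, 0.038, 1.517, -0.027, 0.996, -0.02], TCP at [0.215, -0.613, 0.253] pointing down, gripper open.
Joint ranges: [-3.06, 3.06], [-0.37, 2.12], [-1.25, 1.32], [0.18, 2.47], [-1.1, 4.24], [0.23, 1.98], [-2.94, 2.94]. Speed limits (rad/s): [2.57, 2.57, 3.14, 3.14, 3.14, 3.14, 3.14].

INTERFACE

Orientations are given as a rotation vector (axis times angle).
In Python, from station import r gives the robot as it stands.
- The arm moves only by the tool arm_command, never from a script. Its arguments are lists of equal length, an entry for each row: "offset": the shift along the tool's x, y, z in cm, a list of three; "dr": the turn, a rotation vector about the tool's x, y, z in rad, a list of three; "gripper": the closure, from -1 (fully open) to 1 (shut). In form: {"offset": [[dx, dy, dz], ...], "dr": [[wx, wy, wz], ...], "gripper": [gripper, ...]}. A call has 1 to 12 rows; each row is the pose to reach, as a shift and turn from the pose commanded when the call began, along the tool's axes at that moment; what a row does not reach only later rows make up. A row lasts 1/10 s, in which the tool goes at most 50 mm and 8.59 degrees, less where a joint would pass 70% of its speed; a pose out of reach is approached as far as the arm can. A call with a gripper value outside its range is refused whole. The fingers move at their own pace and stop on an object; "squeeze" is the grip in N (left out, the last holds). Time passes only in rows, so rows that repeat a pose let the fingers close. It gives the time, the measured TCP pose, the force and the opening at its end, in the units of the state.
- r.state(): the state, without advancing time (a new reading comes with each control period).
- r.camera(name): name is "scene" or "side" or "wrist"; returns (picture, depth): 384x512x3 uint8, blue, green, red; 384x512 float32, m along the optical axis (not along the pixel's ray), 0 where there is no reading.
- r.calibration(name): a dict with "fx", "fy", "cx", "cy" (pixels), "dist" ([k1, k2, p1, p2, k3] as OpenCV has them; the pictures are not rectified), "T" (4x4, takes a point from camera to world coordinates). Camera axes: x right, y down, z forward; pixel columns grow to the right and rows downward; lengths in m; the calibration is good to about 2 mm. A picture is of the moment at which its call begins: read the wrist's pose just before it. calibration takes no time and is no camera call; for the wrist camera it gives the pose at the moment of the call.
- r.sign_off(): hands the job in, once; it reports no verdict.
The state is a dict: "time": time; "qpos": joint angles; "qd": joint speeds; "joint_torque": joint torques, N m; "eef_pos": TCP position; "tcp_rot": TCP orientation; "wrist_force": force on the tool from outside, world axes, zero at the start; "torque": the same for the moment, N m; "opening": opening from 0.0 (shut) to 1.0 (fully open).
Only numpy, scipy, OpenCV 4.12 (cv2) and the standard library are available. Lean on these libraries where they do the work, as an engineer would, in place of code of your own. Each camera call takes 0.05 s, during which the arm holds its last target. There are 200 camera calls.

## Working session

There is one attempt and no reset: what is moved stays moved. The work goes in short steps, Python scripts to look and compute and a tool call to move; the robot and the scene stay as the last step left them, time stands still between calls to the robot, and variables do not carry over. Pictures are saved under pics/ and viewed, about 8 in all and at most 12, crops included, and the job is handed in when it is done.

Besides the shell and the picture viewer there is one more tool, called after "Request:" in YAML: its name, and indented under it one key for each argument. arm_command: Moves the arm, as the interface text tells. Its arguments: {"type":"object","properties":{"offset":{"type":"array","items":{"type":"array","items":{"type":"number"}}},"dr":{"type":"array","items":{"type":"array","items":{"type":"number"}}},"gripper":{"type":"array","items":{"type":"number"}},"squeeze":{"type":"number"}},"required":["offset","dr","gripper"]}

```bash
mkdir -p pics; cat > h.py <<'E'
import numpy as np, cv2
from station import r
def grab(n,fn=None):
    c=r.calibration(n); im,d=r.camera(n)
    if fn: cv2.imwrite('pics/'+fn,im)
    return c,im,d
def cloud(c,d):
    K=np.array([[c['fx'],0,c['cx']],[0,c['fy'],c['cy']],[0,0,1.]])
    h,w=d.shape; u,v=np.meshgrid(np.arange(w),np.arange(h))
    p=cv2.undistortPoints(np.stack([u.ravel(),v.ravel()],1).astype(np.float64)[:,None],K,np.array(c['dist'],float))[:,0]
    P=np.c_[p,np.ones(len(p))]*d.reshape(-1,1); T=np.array(c['T'])
    W=(P@T[:3,:3].T+T[:3,3]).reshape(h,w,3); W[d==0]=np.nan
    return W
def totool(p):
    from scipy.spatial.transform import Rotation as R
    s=r.state(); return R.from_rotvec(s['tcp_rot']).as_matrix().T@(np.array(p)-s['eef_pos'])*100
E
python3 - <<'E'
from h import *
s=r.state();print(s, r.tip_extent)
ims=[]
for n in('scene','side'):
    c,im,d=grab(n,n+'1.png'); np.save(n+'.npy',cloud(c,d)); ims.append(im); print(n,c['T'])
cv2.imwrite('pics/a.png',cv2.resize(ims[0],(800,600)))
cv2.imwrite('pics/b.png',cv2.resize(ims[1],(800,600)))
E
```

```text
{'time': 0.0, 'qpos': array([ 1.16719195,  0.62935125,  0.03843361,  1.51837801, -0.02701762,
        0.99625911, -0.01998206]), 'qd': array([-3.85281531e-04,  1.83636257e-03, -9.28602928e-04,  5.35767180e-05,
       -1.95680540e-03,  1.39657203e-03, -3.30505353e-04]), 'joint_torque': array([ 1.93029896e-04, -5.63410592e+01,  1.22595247e+00, -1.93444026e+01,
        1.08267830e-02,  1.06578832e-02,  5.14088458e-05]), 'eef_pos': array([ 0.21526638, -0.61270796,  0.25238235]), 'tcp_rot': array([-2.56238535e+00,  1.81576034e+00,  2.41112026e-03]), 'wrist_force': array([ 0.93138596,  0.02359392, -0.32826927]), 'torque': array([-0.0307139 , -0.01259549, -0.03152711]), 'opening': 1.0022088722916371} 0.022
scene [[-0.73314766  0.41122269 -0.54165525  0.94357271]
 [ 0.67997133  0.4567855  -0.57357301  0.46389678]
 [ 0.01155403 -0.78882375 -0.61451086  0.55854415]
 [ 0.          0.          0.          1.        ]]
side [[-0.69840976 -0.33921284  0.63020509  0.0813683 ]
 [-0.7156765   0.3241636  -0.6186478   0.43519247]
 [ 0.00556373 -0.88309264 -0.46916568  0.39983591]
 [ 0.          0.          0.          1.        ]]
```

View pics/a.png

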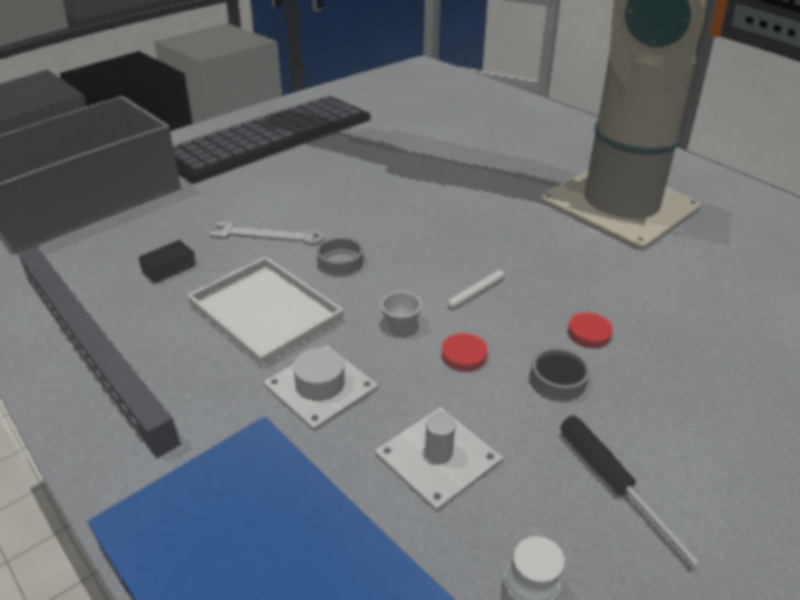

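View pics/b.png

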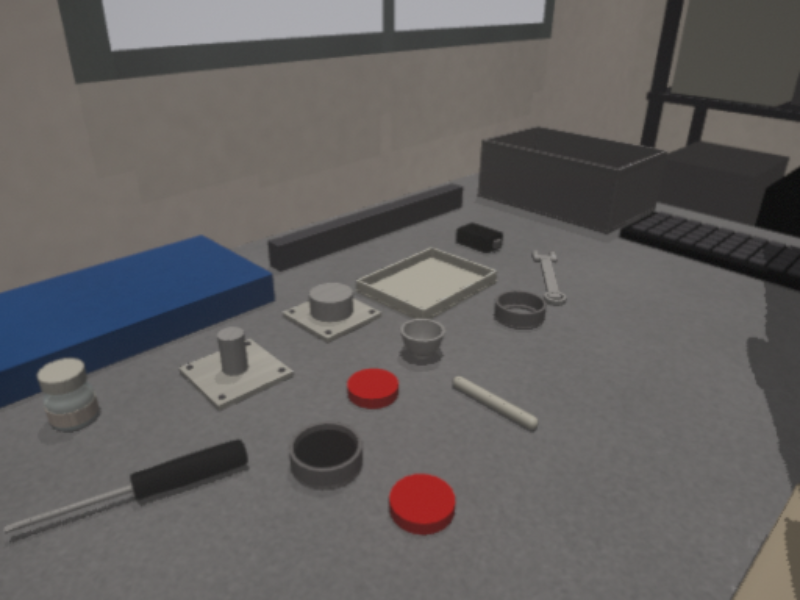

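The candidates for the wanted grommet, in 800x600 scene pixels, are the ring with the dark fill at (560,372), the ring at (340,255), which looks empty, and the small cup at (400,310). The loose discs at (465,350) and (590,330) are red and stay untouched. For the stand, the slim post is at (440,435) and the thick one at (320,370). I choose the dark-filled ring and the slim post, and I'll check the ring in a crop.

```bash
cat > m.py <<'E'
from h import *
def circ(p):
    A=np.c_[p,np.ones(len(p))]; b=(p**2).sum(1); s=np.linalg.lstsq(A,b,rcond=None)[0]
    c=s[:2]/2; return c,np.sqrt(s[2]+c@c)
E
python3 - <<'E'
from m import *
S=np.load('scene.npy'); D=np.load('side.npy')
g0=S[int(372*.64),int(560*.64)]; e0=S[int(262*.64),int(340*.64)]; p0=S[int(424*.64),int(440*.64)]; t0=S[int(310*.64),int(265*.64)]
print('g',g0,'e',e0,'p',p0,'t',t0)
for n,W in(('scene',S),('side',D)):
    P=W.reshape(-1,3); P=P[~np.isnan(P[:,0])]
    def near(c,R,z0,z1): 
        return P[(np.hypot(*(P[:,:2]-c[:2]).T)<R)&(P[:,2]>z0)&(P[:,2]<z1)]
    for nm,c,R,z0,z1 in(('g',g0,.055,.021,.03),('blank',g0,.026,.01,.022),('e',e0,.05,.021,.03),('ein',e0,.02,-.01,.03),('post',p0,.03,.052,.062),('foot',p0,.075,.005,.012)):
        q=near(c,R,z0,z1); 
        if len(q)<5: print(n,nm,len(q));continue
        rc=cv2.minEnclosingCircle(q[:,:2].astype(np.float32)); print(n,nm,len(q),rc,cv2.minAreaRect(q[:,:2].astype(np.float32)),np.median(q[:,2]))
    q=near(t0,.13,.015,.024); print(n,'tray',len(q),cv2.minAreaRect(q[:,:2].astype(np.float32)))
a=cv2.imread('pics/scene1.png');b=cv2.imread('pics/side1.png')
f=lambda i,x,y:cv2.resize(i[int(y*.64)-35:int(y*.64)+35,int(x*.64)-35:int(x*.64)+35],(280,280))
cv2.imwrite('pics/c.png',np.hstack([f(a,560,372),f(b,326,452)]))
E
```

```text
g [0.42976663 0.18451484 0.01801082] e [ 4.64141717e-01 -1.84713390e-01 -2.92341988e-04] p [0.61367142 0.16691099 0.05547867] t [ 0.61158396 -0.15825557  0.00425567]
scene g 238 ((0.42662063241004944, 0.1826132833957672), 0.03516582027077675) ((0.4271569848060608, 0.1829632818698883), (0.06737948209047318, 0.06657414883375168), 63.975074768066406) 0.02331633479274209
scene blank 390 ((0.42943063378334045, 0.18426008522510529), 0.025977155193686485) ((0.427568256855011, 0.18344034254550934), (0.045178286731243134, 0.05137552693486214), 24.883899688720703) 0.017798102332454657
scene e 110 ((0.464541494846344, -0.17951594293117523), 0.035126712173223495) ((0.4655801057815552, -0.17937663197517395), (0.06734001636505127, 0.06526749581098557), 50.57097625732422) 0.022517940194511754
scene ein 65 ((0.4617258310317993, -0.18950915336608887), 0.017420729622244835) ((0.4589425325393677, -0.19293922185897827), (0.019291076809167862, 0.03450872749090195), 50.096435546875) -0.000925266891469767
scene post 241 ((0.6130216121673584, 0.16648425161838531), 0.015502708964049816) ((0.6132838726043701,
[... 1106 characters left out ...]
86023), 0.011794325895607471) ((0.47366780042648315, -0.19653227925300598), (0.022392384707927704, 0.008967340923845768), 45.58287811279297) 0.0003483690722648203
side post 148 ((0.6107817888259888, 0.16696740686893463), 0.015130645595490932) ((0.6101630926132202, 0.16686145961284637), (0.028903115540742874, 0.028841644525527954), 64.9450454711914) 0.055805932891794946
side foot 1407 ((0.6117547750473022, 0.16801495850086212), 0.0660942867398262) ((0.6112253069877625, 0.16685914993286133), (0.09612014889717102, 0.09830758720636368), 88.32060241699219) 0.007788433477232515
side tray 556 ((0.5800910592079163, -0.15735328197479248), (0.19643495976924896, 0.17302429676055908), 1.932449460029602)
```

View pics/c.png

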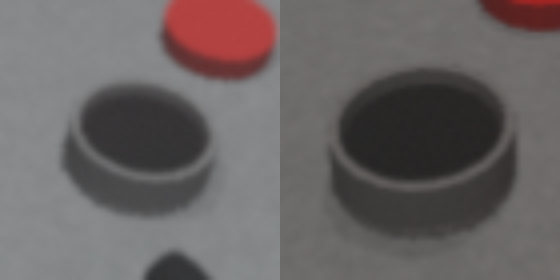

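The crop shows the dark disc recessed below the rim, so this is the filled grommet. Its axis is at about (0.426, 0.183), and the post is at (0.612, 0.167). Next: clearance around the grommet, and a proper tray fit.

```bash
python3 - <<'E'
from m import *
S=np.load('scene.npy'); D=np.load('side.npy')
P=np.vstack([S.reshape(-1,3),D.reshape(-1,3)]);P=P[~np.isnan(P[:,0])]
# clearance around grommet: per jaw yaw, points under finger footprints
for nm,c in(('g',(.426,.183)),('p',(.612,.167))):
  v=P[:,:2]-c
  for a in range(0,180,15):
    t=np.radians(a); x=v@[np.cos(t),np.sin(t)]; y=v@[-np.sin(t),np.cos(t)]
    m=(abs(x)>.038)&(abs(x)<.065)&(abs(y)<.017)&(P[:,2]>.012)&(P[:,2]<.1)
    print(nm,a,m.sum(),end='; ')
  print()
for n,W in(('scene',S),('side',D)):
    q=W.reshape(-1,3); q=q[~np.isnan(q[:,0])]
    q=q[(abs(q[:,0]-.611)<.08)&(abs(q[:,1]+.158)<.1)&(q[:,2]>.015)&(q[:,2]<.024)]
    print(n,cv2.minAreaRect(q[:,:2].astype(np.float32)),q.min(0),q.max(0))
# highest thing inside the workspace
q=P[(P[:,0]>.2)&(P[:,0]<.8)&(abs(P[:,1])<.5)]; print('maxz',q[:,2].max())
E
```

```text
g 0 0; g 15 0; g 30 0; g 45 0; g 60 0; g 75 0; g 90 0; g 105 0; g 120 0; g 135 0; g 150 0; g 165 0; 
p 0 0; p 15 0; p 30 0; p 45 0; p 60 0; p 75 0; p 90 0; p 105 0; p 120 0; p 135 0; p 150 0; p 165 0; 
scene ((0.6125041246414185, -0.1575116515159607), (0.1323050558567047, 0.17385803163051605), 2.5583136081695557) [ 0.54284983 -0.24627867  0.01500902] [ 0.68115205 -0.06911708  0.02192293]
side ((0.6116974353790283, -0.15628688037395477), (0.13318634033203125, 0.17302429676055908), 1.932449221611023) [ 0.54232804 -0.24413985  0.01501198] [ 0.67957621 -0.06844315  0.02138421]
maxz 0.06301224411491174
```

Request:
arm_command:
  offset:
    - [-2,-3,0]
    - [-4.5,-7,0]
    - [-7,-11,0]
    - [-9.5,-15,0]
    - [-12,-19,0]
    - [-14.5,-23,0]
    - [-17,-27,0]
    - [-20,-31,0]
    - [-22.5,-35,0]
    - [-24.8,-39,0]
    - [-24.8,-39,0]
    - [-24.8,-39,0]
  dr:
    - [0,0,-0.1]
    - [0,0,-0.22]
    - [0,0,-0.35]
    - [0,0,-0.48]
    - [0,0,-0.6]
    - [0,0,-0.73]
    - [0,0,-0.86]
    - [0,0,-0.99]
    - [0,0,-1.11]
    - [0,0,-1.232]
    - [0,0,-1.232]
    - [0,0,-1.232]
  gripper: [-1,-1,-1,-1,-1,-1,-1,-1,-1,-1,-1,-1]
  squeeze: 40

```text
time: 1.3
eef_pos: [0.5015, -0.2489, 0.2529]
tcp_rot: [-3.141, -0.002, 0.001]
wrist_force: [-1.2, -0.5, 0.1]
opening: 1.0
```

Request:
arm_command:
  offset:
    - [-0.7,-4,0]
    - [-1.5,-8.5,0]
    - [-2.3,-13,1]
    - [-3.1,-17.5,3]
    - [-3.9,-22,5]
    - [-4.7,-26.5,7]
    - [-5.5,-31,9]
    - [-6.3,-35.5,10]
    - [-7,-40,10]
    - [-7.5,-43.2,10]
    - [-7.5,-43.2,10]
    - [-7.5,-43.2,10]
  dr:
    - [0,0,0]
    - [0,0,0]
    - [0,0,0]
    - [0,0,0]
    - [0,0,0]
    - [0,0,0]
    - [0,0,0]
    - [0,0,0]
    - [0,0,0]
    - [0,0,0]
    - [0,0,0]
    - [0,0,0]
  gripper: [-1,-1,-1,-1,-1,-1,-1,-1,-1,-1,-1,-1]

```text
time: 2.5
eef_pos: [0.4268, 0.1808, 0.1532]
tcp_rot: [3.14, -0.003, -0.0]
wrist_force: [-0.3, -0.7, -0.0]
opening: 1.002
```

```bash
python3 - <<'E'
from m import *
c,im,d=grab('wrist','w1.png'); W=cloud(c,d); P=W.reshape(-1,3);P=P[~np.isnan(P[:,0])]
q=P[(np.hypot(P[:,0]-.426,P[:,1]-.183)<.05)&(P[:,2]>.02)&(P[:,2]<.03)]
print(r.state()['eef_pos'],len(q))
if len(q)>5: print(cv2.minEnclosingCircle(q[:,:2].astype(np.float32)),cv2.minAreaRect(q[:,:2].astype(np.float32)),np.median(q[:,2]))
E
```

```text
[0.42695721 0.1798582  0.15315848] 1504
((0.42415308952331543, 0.18270723521709442), 0.03399370610713959) ((0.4243348240852356, 0.182599276304245), (0.06660551577806473, 0.06655026227235794), 45.5654411315918) 0.023885980095949194
```

View pics/w1.png

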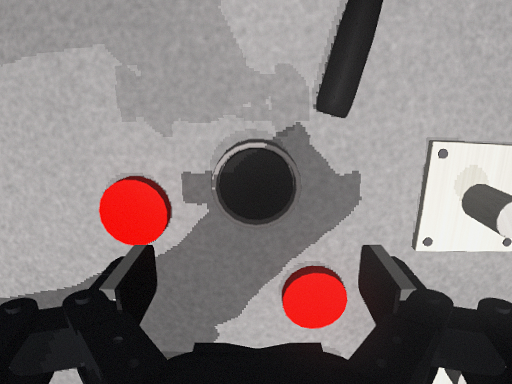

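The wrist view shows the grommet with the black blank at (256,183). The red discs at (135,210) and (315,297) are clear of the jaws. Descending.

Request:
arm_command:
  offset:
    - [-0.2,-0.3,3]
    - [-0.2,-0.3,7]
    - [-0.2,-0.3,10]
    - [-0.2,-0.3,12.5]
    - [-0.2,-0.3,13.5]
    - [-0.2,-0.3,13.5]
  dr:
    - [0,0,0]
    - [0,0,0]
    - [0,0,0]
    - [0,0,0]
    - [0,0,0]
    - [0,0,0]
  gripper: [-1,-1,-1,-1,-1,-1]

```text
time: 3.15
eef_pos: [0.4244, 0.1818, 0.0166]
tcp_rot: [3.139, -0.006, -0.005]
wrist_force: [0.4, 0.5, 0.0]
opening: 0.999
```

Request:
arm_command:
  offset:
    - [0,0,0]
    - [0,0,0]
    - [0,0,0]
    - [0,0,0]
    - [0,0,0]
    - [0,0,0]
    - [0,0,0]
    - [0,0,0]
  dr:
    - [0,0,0]
    - [0,0,0]
    - [0,0,0]
    - [0,0,0]
    - [0,0,0]
    - [0,0,0]
    - [0,0,0]
    - [0,0,0]
  gripper: [0,0,0,0,0,0,0,0]
  squeeze: 40

```text
time: 3.95
eef_pos: [0.4254, 0.1846, 0.0194]
tcp_rot: [3.141, -0.003, 0.003]
wrist_force: [0.2, -1.8, 8.2]
opening: 0.785
```

Request:
arm_command:
  offset:
    - [0,0,-1]
    - [0,0,-3]
    - [0,0,-6]
    - [0,0,-9]
    - [0,0,-10]
    - [0,0,-10]
    - [0,0,-10]
  dr:
    - [0,0,0]
    - [0,0,0]
    - [0,0,0]
    - [0,0,0]
    - [0,0,0]
    - [0,0,0]
    - [0,0,0]
  gripper: [0,0,0,0,0,0,0]

```text
time: 4.65
eef_pos: [0.4244, 0.1846, 0.118]
tcp_rot: [3.141, -0.002, -0.001]
wrist_force: [0.4, -0.5, -1.2]
opening: 0.786
```

```bash
python3 - <<'E'
from m import *
for n in('scene','wrist'):
    c,im,d=grab(n,n+'2.png'); s=r.state(); W=cloud(c,d); P=W.reshape(-1,3);P=P[~np.isnan(P[:,0])]
    e=s['eef_pos']; print(n,e,s['wrist_force'],s['opening'])
    m=(np.hypot(P[:,0]-e[0],P[:,1]-e[1])<.025); q=P[m&(P[:,2]>.09)&(P[:,2]<.15)]; print('blank z',len(q),np.percentile(q[:,2],[5,50,95]) if len(q) else '', q[:,:2].mean(0))
a=cv2.imread('pics/scene2.png');b=cv2.imread('pics/wrist2.png')
cv2.imwrite('pics/d.png',cv2.resize(np.hstack([a[120:320,220:480],b[120:320,126:386]]),None,fx=1.5,fy=1.5))
E
```

```text
scene [0.42412935 0.18454863 0.11751033] [ 0.65485394 -1.10359634 -1.84672661] 0.7860612956255634
blank z 262 [0.11520624 0.11658822 0.11789721] [0.4208976  0.19036113]
wrist [0.42400087 0.18458316 0.11730605] [-0.15012158  0.58287283 -1.35535681] 0.7818039627448523
blank z 11114 [0.11537116 0.11633219 0.11726086] [0.42400852 0.18572352]
```

View pics/d.png

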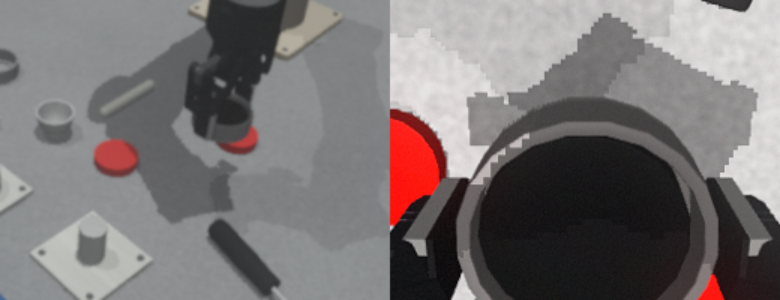

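Grommet and blank are lifted together, with the blank top 1 mm below TCP height. Moving to just short of the post for a close look.

Request:
arm_command:
  offset:
    - [1.5,0.6,-0.5]
    - [4.5,1.9,-1]
    - [8,3.3,-1]
    - [11.5,4.8,-1]
    - [15,6.2,-1]
    - [17.5,7.2,-1]
    - [18.8,7.7,-1]
    - [18.8,7.7,-1]
    - [18.8,7.7,-1]
  dr:
    - [0,0,0]
    - [0,0,0]
    - [0,0,0]
    - [0,0,0]
    - [0,0,0]
    - [0,0,0]
    - [0,0,0]
    - [0,0,0]
    - [0,0,0]
  gripper: [0,0,0,0,0,0,0,0,0]

```text
time: 5.65
eef_pos: [0.6111, 0.1083, 0.1269]
tcp_rot: [3.141, -0.0, -0.005]
wrist_force: [0.8, 0.2, -1.0]
opening: 0.785
```

```bash
python3 - <<'E'
from m import *
s=r.state(); e=s['eef_pos']; print(e,s['tcp_rot'],s['wrist_force'])
c,im,d=grab('wrist','w3.png'); W=cloud(c,d); P=W.reshape(-1,3);P=P[~np.isnan(P[:,0])]
f=lambda q:(len(q),cv2.minEnclosingCircle(q[:,:2].astype(np.float32)),cv2.minAreaRect(q[:,:2].astype(np.float32)),np.median(q[:,2]))
q=P[(np.hypot(P[:,0]-.612,P[:,1]-.167)<.03)&(P[:,2]>.052)&(P[:,2]<.06)]; print('post',f(q))
q=P[(np.hypot(P[:,0]-.612,P[:,1]-.167)<.075)&(P[:,2]>.005)&(P[:,2]<.012)]; print('foot',f(q))
h=np.hypot(P[:,0]-e[0],P[:,1]-e[1])
q=P[(h<.04)&(P[:,2]>e[2]+.003)&(P[:,2]<e[2]+.008)]; print('rim',f(q)); 
q=P[(h<.026)&(abs(P[:,2]-e[2])<.003)];print('blank',np.median(q[:,2]),np.linalg.lstsq(np.c_[q[:,:2],np.ones(len(q))],q[:,2],rcond=None)[0])
E
```

```text
[0.61108429 0.1083221  0.12689379] [ 3.14148869e+00 -4.16185713e-04 -4.78683928e-03] [ 0.80535599  0.20392936 -1.01852937]
post (2339, ((0.6099889278411865, 0.1665399670600891), 0.01520928367972374), ((0.6099072098731995, 0.16680137813091278), (0.029596781358122826, 0.029192520305514336), 0.706747829914093), np.float64(0.05620238309095468))
foot (17084, ((0.6099118590354919, 0.16702456772327423), 0.06659125536680222), ((0.6099773049354553, 0.16674646735191345), (0.09485532343387604, 0.09552793949842453), 88.2843246459961), np.float64(0.008245878492826667))
rim (4903, ((0.6111176609992981, 0.11261515319347382), 0.03897145017981529), ((0.6085812449455261, 0.1083567813038826), (0.06758593022823334, 0.07048683613538742), 52.659122467041016), np.float64(0.13144263217088067))
blank 0.1256083661584965 [-0.00461469 -0.00092567  0.12853694]
```

View pics/w3.png

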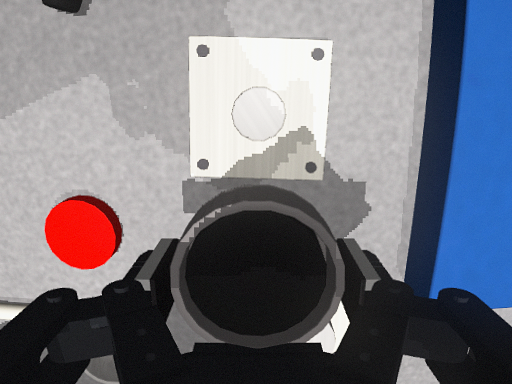

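```bash
python3 - <<'E'
from m import *
s=r.state(); e=s['eef_pos']; print(e)
c,im,d=grab('wrist'); W=cloud(c,d); P=W.reshape(-1,3);P=P[~np.isnan(P[:,0])]
q=P[(np.hypot(P[:,0]-e[0],P[:,1]-e[1])<.05)&(P[:,2]>e[2]+.003)&(P[:,2]<e[2]+.0075)]
q=q[(abs(q[:,0]-e[0])<.028)]
from scipy.optimize import least_squares
h=lambda p:np.hypot(q[:,0]-p[0],q[:,1]-p[1])-.032
o=least_squares(h,e[:2],loss='soft_l1',f_scale=.001); print(len(q),o.x,abs(o.fun).mean(), q[:,1].max(),q[:,1].min())
b=P[(np.hypot(P[:,0]-e[0],P[:,1]-e[1])<.04)&(abs(P[:,2]-.1256)<.002)]; print(cv2.minAreaRect(b[:,:2].astype(np.float32)))
print(totool([.610+e[0]-o.x[0],.1667+e[1]-o.x[1],e[2]]))
E
```

```text
[0.61083349 0.10870288 0.12730185]
3056 [0.60920654 0.10829119] 0.0010916189558688792 0.1416281873228988 0.0767489205147416
((0.6079980134963989, 0.1109023168683052), (0.06475993990898132, 0.066968634724617), 52.369903564453125)
[ 0.07612244 -5.82794705  0.03610737]
```

Request:
arm_command:
  offset:
    - [0.1,-1,0]
    - [0.1,-3,0]
    - [0.1,-5,0]
    - [0.1,-5.8,0]
    - [0.1,-5.8,0]
    - [0.1,-5.8,2]
    - [0.1,-5.8,4]
    - [0.1,-5.8,4.5]
    - [0.1,-5.8,4.5]
  dr:
    - [0,0,0]
    - [0,0,0]
    - [0,0,0]
    - [0,0,0]
    - [0,0,0]
    - [0,0,0]
    - [0,0,0]
    - [0,0,0]
    - [0,0,0]
  gripper: [0,0,0,0,0,0,0,0,0]

```text
time: 6.65
eef_pos: [0.6132, 0.1647, 0.0826]
tcp_rot: [3.14, -0.003, -0.003]
wrist_force: [0.9, 0.3, -1.0]
opening: 0.782
```

Request:
arm_command:
  offset:
    - [-0.1,-0.1,0.7]
    - [-0.1,-0.1,1.7]
    - [-0.1,-0.1,2.7]
    - [-0.1,-0.1,3.5]
    - [-0.1,-0.1,4.2]
    - [-0.1,-0.1,4.7]
    - [-0.1,-0.1,5.1]
    - [-0.1,-0.1,5.3]
    - [-0.1,-0.1,5.3]
  dr:
    - [0,0,0]
    - [0,0,0]
    - [0,0,0]
    - [0,0,0]
    - [0,0,0]
    - [0,0,0]
    - [0,0,0]
    - [0,0,0]
    - [0,0,0]
  gripper: [0,0,0,0,0,0,0,0,0]

```text
time: 7.55
eef_pos: [0.6126, 0.1669, 0.0302]
tcp_rot: [3.142, -0.002, -0.0]
wrist_force: [-0.0, -0.5, -0.4]
opening: 0.783
```

```bash
cat > chk.py <<'E'
from m import *
s=r.state(); e=s['eef_pos']; print(e,s['wrist_force'])
for n in('wrist','side','scene'):
    c,im,d=grab(n,n+'_chk.png'); W=cloud(c,d); P=W.reshape(-1,3);P=P[~np.isnan(P[:,0])]
    P=P[np.hypot(P[:,0]-.610,P[:,1]-.1667)<.045]
    for a,b in((.062,.076),(.025,.038)):
        q=P[(P[:,2]>a)&(P[:,2]<b)]
        if n=='scene' and b<.05: q=q[q[:,0]>.58]
        if len(q)>10: print(n,a,len(q),cv2.minAreaRect(q[:,:2].astype(np.float32)),np.percentile(q[:,2],[5,50,95]))
E
python3 chk.py
```

```text
[0.61260652 0.16688424 0.03015517] [-0.00255499 -0.47609242 -0.36340244]
wrist 0.062 17001 ((0.6100049614906311, 0.17502890527248383), (0.03954289108514786, 0.08992559462785721), 89.85740661621094) [0.06412152 0.07003393 0.07111858]
wrist 0.025 4919 ((0.6101088523864746, 0.18004636466503143), (0.03993355855345726, 0.08871796727180481), 89.04650115966797) [0.02626164 0.03433897 0.03622086]
side 0.062 330 ((0.6093375086784363, 0.17296676337718964), (0.042239993810653687, 0.08630192279815674), 85.49378204345703) [0.06317589 0.06958935 0.07310251]
side 0.025 343 ((0.6060285568237305, 0.1757945567369461), (0.0850318968296051, 0.045355718582868576), 28.662431716918945) [0.02565762 0.03147382 0.03646127]
scene 0.062 462 ((0.6120345592498779, 0.17535507678985596), (0.04086689651012421, 0.08736608922481537), 71.70726013183594) [0.06362675 0.06937699 0.07138048]
scene 0.025 339 ((0.6180874705314636, 0.17509332299232483), (0.05015132576227188, 0.06108732149004936), 49.13479995727539) [0.02575617 0.03266445 0.03672044]
```

Request:
arm_command:
  offset:
    - [0,0,0.15]
    - [0,0,0.3]
    - [0,0,0.35]
    - [0,0,0.35]
  dr:
    - [0,0,0]
    - [0,0,0]
    - [0,0,0]
    - [0,0,0]
  gripper: [0,0,0,0]

```text
time: 8.1
eef_pos: [0.6128, 0.167, 0.0279]
tcp_rot: [3.142, -0.002, 0.001]
wrist_force: [-2.2, -1.2, 6.8]
opening: 0.787
```

Request:
arm_command:
  offset:
    - [0,0,0]
    - [0,0,0]
    - [0,0,0]
    - [0,0,0]
    - [0,0,0]
    - [0,0,-1]
    - [0,0,-3]
    - [0,0,-6]
    - [0,0,-9]
    - [0,0,-11]
    - [0,0,-11]
    - [0,0,-11]
  dr:
    - [0,0,0]
    - [0,0,0]
    - [0,0,0]
    - [0,0,0]
    - [0,0,0]
    - [0,0,0]
    - [0,0,0]
    - [0,0,0]
    - [0,0,0]
    - [0,0,0]
    - [0,0,0]
    - [0,0,0]
  gripper: [-0.8,-1,-1,-1,-1,-1,-1,-1,-1,-1,-1,-1]

```text
time: 9.3
eef_pos: [0.6128, 0.1667, 0.1374]
tcp_rot: [3.141, -0.002, 0.001]
wrist_force: [-0.1, -0.8, -0.9]
opening: 0.995
```

```bash
python3 chk.py; python3 -c "
import cv2,numpy as np
a=cv2.imread('pics/side_chk.png')[180:280,90:230];b=cv2.imread('pics/wrist_chk.png')
cv2.imwrite('pics/e.png',np.hstack([cv2.resize(a,(400,286)),cv2.resize(b,(381,286))]))"
```

```text
[0.61275797 0.16668401 0.13741096] [-0.08726429 -0.80759062 -0.87565589]
wrist 0.062 7229 ((0.6111060976982117, 0.16592836380004883), (0.056925345212221146, 0.05632549151778221), 62.91572952270508) [0.06893362 0.0701161  0.0711424 ]
wrist 0.025 923 ((0.6120021939277649, 0.1803506761789322), (0.03830856457352638, 0.06706929206848145), 88.63107299804688) [0.02802587 0.03187504 0.03309165]
side 0.062 556 ((0.6111177206039429, 0.16612568497657776), (0.05594572052359581, 0.05560096353292465), 55.77544403076172) [0.06384365 0.0696848  0.07084717]
side 0.025 376 ((0.6081907749176025, 0.1686076670885086), (0.0677264854311943, 0.06062370538711548), 60.02955627441406) [0.0254976  0.0303132  0.03541748]
scene 0.062 926 ((0.6137234568595886, 0.16621427237987518), (0.057479456067085266, 0.05532107502222061), 46.893131256103516) [0.06536434 0.06980425 0.07119091]
scene 0.025 362 ((0.6215566992759705, 0.17279739677906036), (0.048439379781484604, 0.06738422065973282), 40.94428634643555) [0.02574274 0.03101794 0.03484799]
```

View pics/e.png

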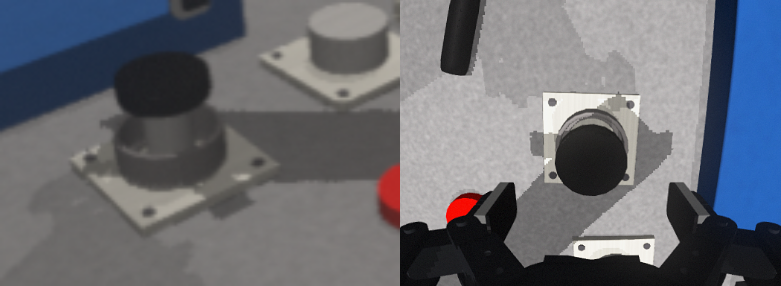

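The grommet is seated on the foot (rim at 32 mm) and the blank lies level on the post at (0.611, 0.166), top at 70 mm. Next I check the fingertip depth for the grip height.

```bash
python3 - <<'E'
from m import *
s=r.state(); e=s['eef_pos']
c,im,d=grab('wrist'); P=cloud(c,d).reshape(-1,3);P=P[~np.isnan(P[:,0])]-e
q=P[(abs(P[:,2])<.04)&(abs(P[:,1])<.02)&(abs(P[:,0])>.03)&(abs(P[:,0])<.06)]
print(len(q),np.percentile(q[:,2],[0,1,5,50,99]),q.min(0),q.max(0))
E
```

```text
7889 [-0.00966713 -0.00728383 -0.00349525  0.01793435  0.03976577] [-0.05995083 -0.01164153 -0.00966713] [0.05999588 0.01479407 0.03999955]
```

Request:
arm_command:
  offset:
    - [-0.2,0.1,1]
    - [-0.2,0.1,3]
    - [-0.2,0.1,5]
    - [-0.2,0.1,6.1]
    - [-0.2,0.1,6.4]
    - [-0.2,0.1,6.4]
    - [-0.2,0.1,6.4]
  dr:
    - [0,0,0]
    - [0,0,0]
    - [0,0,0]
    - [0,0,0]
    - [0,0,0]
    - [0,0,0]
    - [0,0,0]
  gripper: [-1,-1,-1,-1,-1,-1,-1]

```text
time: 10.2
eef_pos: [0.6111, 0.1662, 0.0734]
tcp_rot: [-3.141, 0.002, -0.002]
wrist_force: [0.1, -0.3, 0.9]
opening: 1.001
```

Request:
arm_command:
  offset:
    - [0,0,0]
    - [0,0,0]
    - [0,0,0]
    - [0,0,0]
    - [0,0,0]
    - [0,0,0]
    - [0,0,0]
    - [0,0,0]
    - [0,0,0]
  dr:
    - [0,0,0]
    - [0,0,0]
    - [0,0,0]
    - [0,0,0]
    - [0,0,0]
    - [0,0,0]
    - [0,0,0]
    - [0,0,0]
    - [0,0,0]
  gripper: [0.2,0.2,0.2,0.2,0.2,0.2,0.2,0.2,0.2]
  squeeze: 35

```text
time: 11.1
eef_pos: [0.6112, 0.166, 0.0738]
tcp_rot: [-3.141, 0.002, -0.002]
wrist_force: [-0.6, 0.3, 5.5]
opening: 0.652
```

Request:
arm_command:
  offset:
    - [0,0,-0.5]
    - [0,0,-1.5]
    - [0,0,-3]
    - [0,0,-5]
    - [0,0,-7]
    - [0,0,-8]
    - [0,0,-8]
  dr:
    - [0,0,0]
    - [0,0,0]
    - [0,0,0]
    - [0,0,0]
    - [0,0,0]
    - [0,0,0]
    - [0,0,0]
  gripper: [0.2,0.2,0.2,0.2,0.2,0.2,0.2]

```text
time: 11.8
eef_pos: [0.6117, 0.1663, 0.155]
tcp_rot: [-3.14, 0.002, -0.006]
wrist_force: [-0.9, -0.4, 0.1]
opening: 0.647
```

```bash
cat > held.py <<'E'
from m import *
s=r.state(); e=s['eef_pos']; print(e,s['opening'],s['wrist_force'])
c,im,d=grab('wrist','held.png'); P=cloud(c,d).reshape(-1,3);P=P[~np.isnan(P[:,0])]-e
q=P[(np.hypot(P[:,0],P[:,1])<.022)&(P[:,2]>-.02)&(P[:,2]<.005)]
print(len(q),np.percentile(q[:,2],[5,50,95]),np.linalg.lstsq(np.c_[q[:,:2],np.ones(len(q))],q[:,2],rcond=None)[0])
E
python3 held.py
```

```text
[0.6117166  0.16629347 0.15501088] 0.6465900728334449 [-0.9112925  -0.41583481  0.05897809]
8342 [-0.00456852 -0.00362926 -0.00270184] [ 0.00436643 -0.00042892 -0.00363185]
```

The blank is held level. I'll carry it to the tray and turn the jaws a quarter turn so they open along the tray's long side.

Request:
arm_command:
  offset:
    - [0,1.5,0]
    - [0,4,0]
    - [0,7,0]
    - [0,10,0]
    - [0,13,0]
    - [0,16,0]
    - [0,19,0]
    - [0,22,0]
    - [0,25,0]
    - [0,28,0]
    - [0,31,0]
    - [0,32.3,0]
  dr:
    - [0,0,0.1]
    - [0,0,0.23]
    - [0,0,0.37]
    - [0,0,0.51]
    - [0,0,0.65]
    - [0,0,0.79]
    - [0,0,0.93]
    - [0,0,1.07]
    - [0,0,1.21]
    - [0,0,1.35]
    - [0,0,1.47]
    - [0,0,1.57]
  gripper: [0.2,0.2,0.2,0.2,0.2,0.2,0.2,0.2,0.2,0.2,0.2,0.2]

```text
time: 13.05
eef_pos: [0.6089, -0.1616, 0.1515]
tcp_rot: [2.209, -2.229, -0.0]
wrist_force: [0.2, 0.7, -0.1]
opening: 0.653
```

Request:
arm_command:
  offset:
    - [0,0,0]
    - [0,0,0]
    - [0,0,2]
    - [0,0,4]
  dr:
    - [0,0,0]
    - [0,0,0]
    - [0,0,0]
    - [0,0,0]
  gripper: [0.2,0.2,0.2,0.2]

```text
time: 13.45
eef_pos: [0.611, -0.1547, 0.1127]
tcp_rot: [-2.225, 2.215, 0.0]
wrist_force: [0.9, 0.5, -0.1]
opening: 0.65
```

```bash
python3 held.py; python3 - <<'E'
from m import *
c,im,d=grab('wrist'); P=cloud(c,d).reshape(-1,3);P=P[~np.isnan(P[:,0])]
P=P[(abs(P[:,0]-.611)<.09)&(abs(P[:,1]+.157)<.11)]
q=P[(P[:,2]>.017)&(P[:,2]<.024)]; print(q.min(0),q.max(0)); q=P[P[:,2]<.01]; q=q[(abs(q[:,0]-.611)<.05)]; print(np.percentile(q[:,2],[5,50,95]))
print(r.state()['tcp_rot'])
E
```

```text
[ 0.61099325 -0.15468143  0.1126945 ] 0.6501026434506666 [ 0.85660977  0.50819107 -0.12248562]
8448 [-0.00456947 -0.00363565 -0.0026861 ] [-0.00143752  0.00095621 -0.00363214]
[ 0.54382397 -0.24456428  0.01700143] [ 0.67794807 -0.07024926  0.02260153]
[-0.00016109  0.0040545   0.00541213]
[ 2.22447556 -2.21527738 -0.00930745]
```

View pics/held.png

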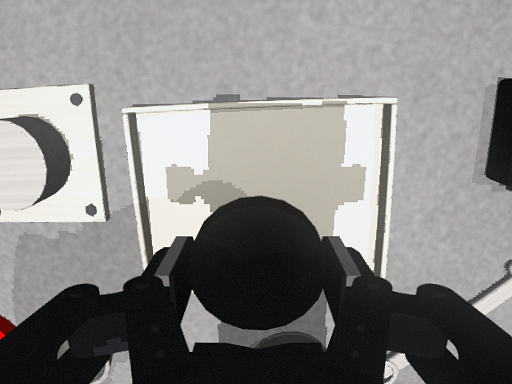

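Request:
arm_command:
  offset:
    - [0.2,0,2]
    - [0.2,0,4.5]
    - [0.2,0,6.5]
    - [0.2,0,7.8]
    - [0.2,0,8.4]
    - [0.2,0,8.7]
    - [0.2,0,8.7]
    - [0.2,0,8.7]
  dr:
    - [0,0,0]
    - [0,0,0]
    - [0,0,0]
    - [0,0,0]
    - [0,0,0]
    - [0,0,0]
    - [0,0,0]
    - [0,0,0]
  gripper: [0.2,0.2,0.2,0.2,0.2,0.2,0.2,0.2]

```text
time: 14.35
eef_pos: [0.611, -0.1592, 0.0267]
tcp_rot: [-2.221, 2.221, -0.002]
wrist_force: [-0.2, 1.0, -0.2]
opening: 0.653
```

Request:
arm_command:
  offset:
    - [0,0,0.2]
    - [0,0,0.35]
    - [0,0,0.45]
    - [0,0,0.5]
    - [0,0,0.5]
  dr:
    - [0,0,0]
    - [0,0,0]
    - [0,0,0]
    - [0,0,0]
    - [0,0,0]
  gripper: [0.2,0.2,0.2,0.2,0.2]

```text
time: 14.85
eef_pos: [0.6105, -0.1592, 0.0221]
tcp_rot: [-2.221, 2.222, -0.001]
wrist_force: [-3.5, 0.3, 8.4]
opening: 0.649
```

Contact is 8 N, so the blank is on the floor. Opening and retreating.

Request:
arm_command:
  offset:
    - [0,0,0]
    - [0,0,0]
    - [0,0,0]
    - [0,0,0]
    - [0,0,0]
    - [0,0,-1]
    - [0,0,-3]
    - [0,0,-6]
    - [0,0,-10]
    - [0,0,-14]
    - [0,0,-14]
    - [0,0,-14]
  dr:
    - [0,0,0]
    - [0,0,0]
    - [0,0,0]
    - [0,0,0]
    - [0,0,0]
    - [0,0,0]
    - [0,0,0]
    - [0,0,0]
    - [0,0,0]
    - [0,0,0]
    - [0,0,0]
    - [0,0,0]
  gripper: [-0.4,-0.7,-1,-1,-1,-1,-1,-1,-1,-1,-1,-1]

```text
time: 16.05
eef_pos: [0.6109, -0.1594, 0.1626]
tcp_rot: [-2.22, 2.221, -0.004]
wrist_force: [-0.3, 0.7, -0.4]
opening: 0.996
```

```bash
python3 chk.py; python3 - <<'E'
from m import *
c,im,d=grab('wrist','w9.png'); P=cloud(c,d).reshape(-1,3);P=P[~np.isnan(P[:,0])]
q=P[(np.hypot(P[:,0]-.611,P[:,1]+.158)<.045)&(P[:,2]>.012)&(P[:,2]<.03)]
print(len(q),cv2.minAreaRect(q[:,:2].astype(np.float32)),np.percentile(q[:,2],[2,50,98]))
a=cv2.imread('pics/scene_chk.png')[120:340,90:400]
cv2.imwrite('pics/f.png',np.hstack([cv2.resize(a,(423,300)),cv2.resize(im,(377,300))]))
E
```

```text
[ 0.61094437 -0.15940988  0.16261515] [-0.29474724  0.71579496 -0.44698025]
side 0.025 407 ((0.6085955500602722, 0.16798773407936096), (0.06786882877349854, 0.06224216893315315), 62.83808898925781) [0.02536139 0.03060112 0.03560618]
scene 0.025 463 ((0.6152877807617188, 0.16736868023872375), (0.06561291962862015, 0.06787987798452377), 39.06974411010742) [0.0257276  0.03089116 0.03525052]
3938 ((0.6089383363723755, -0.1591482013463974), (0.05606060102581978, 0.055626463145017624), 62.72969436645508) [0.0165601  0.01816408 0.01954145]
```

View pics/f.png

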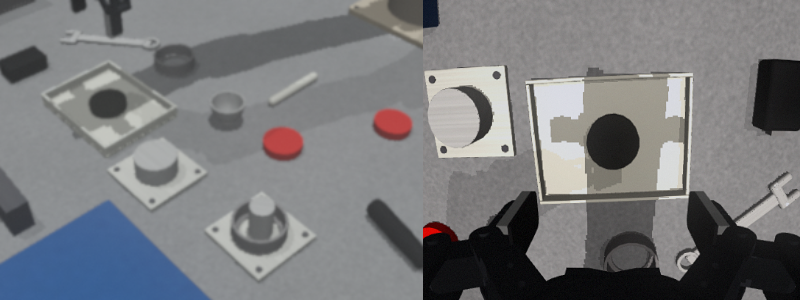

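The blank lies flat in the tray, its top at 18 mm over the 4 mm floor. The empty grommet is down around the slim post.

```bash
python3 -c "
from station import r
print(r.sign_off(), r.state()['time'])"
```

```text
the job is handed in; nothing more can be done
the job is handed in; nothing more can be done
```

The job is done and handed in, with the last robot clock reading at about 16 s. I set the filled grommet down over the slim post onto the foot and the post lifted the blank out. I then took the blank off from above and laid it in the white tray.

- **Blank:** it lies level near the middle of the tray, at about (0.609, -0.159). Its top is at 18 mm, which matches a 14 mm disc on the 4 mm floor.
- **Grommet:** it is empty around the post, with its rim at about 32 mm; that fits a 24 mm ring on the 8 mm foot.
- **Robot:** the gripper was open and about 14 cm clear at hand-in. The highest wrist force I read was about 9 N, taken only at the end of each move. I did not touch the red discs.

No check failed. The cameras differed by 2–3 mm in x on the grommet, post and blank, and I used the close wrist views; the fits had room for that.

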